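# Level the roller balancing stand and let the flywheel find its heavy side

## Robot

A 6-joint arm with a two-finger parallel gripper is mounted at the origin on a cart in front of the work surface, level with it; the furniture and walls round the work are solid. World frame = base frame: x ahead of the robot, y to its left, z up, the work surface at z = 0. Lengths are in m, angles in rad, forces in N, time in s.
With the tool pointing down it reaches from about 0.3 to 0.775 m from the base axis. Payload 14.6 kg.
Tool frame: the origin (TCP) lies midway between the tips of the shut fingers; the grasp point (between the pads) lies 19 mm behind it; z points along the fingers, y is the line along which they close (so a half turn about z gives the same grasp; the last joint's range is limited). The gripper opens to 85 mm and grips with 20 to 120 N. Pads are 22 mm wide; open, the fingers measure 114 mm over their backs; the gripper's body (76 mm by 85 mm) begins 54 mm behind the grasp point. The pads swing forward as they close: fully open they stand 13 mm farther back than shut.
Start: joints at [-1.226, 0.3, 1.521, -0, 1.321, -0.067], TCP at [0.22, -0.504, 0.231] pointing down, gripper open.
Joint ranges: [-3.03, 3.03], [-0.79, 2.21], [0.23, 2.52], [-1.04, 4.18], [0, 3.07], [-2.55, 2.55]. Speed limits (rad/s): [2.22, 2.22, 2.57, 3.14, 3.14, 3.14].

## Interface

Orientations are given as a unit quaternion [w, x, y, z].
In Python, from rig import sense, vision, order gives the robot as it stands.
- The arm moves only by the tool carry_out, never from a script. Its argument "plan" is a list of rows, each an object with "xyz": the shift along the tool's x, y, z in mm, a list of three; "twist": the turn about the tool's z in degrees; "grip": the finger opening in mm, from 0 to 85.4. In form: [{"xyz": [tx, ty, tz], "twist": twist, "grip": grip}, ...]. A call has 1 to 5 rows; each row is the pose to reach, as a shift and turn from the pose commanded when the call began, along the tool's axes at that moment; what a row does not reach only later rows make up. A row lasts 1/10 s, in which the tool goes at most 50 mm and 8.59 degrees, less where a joint would pass 70% of its speed; a pose out of reach is approached as far as the arm can. A call with a gripper value outside its range is refused whole. The fingers move at their own pace and stop on an object; "grip_force" is the grip in N (left out, the last holds). Time passes only in rows, so rows that repeat a pose let the fingers close. It gives the time, the measured TCP pose, the force, the opening and the grip force at its end, in the units of the state.
- sense(): the state, without advancing time (a new reading comes with each control period).
- vision.read_camera(name): name is "scene" or "side" or "wrist"; returns a dict with "img" (420x560x3 uint8, blue, green, red), "depth" (420x560 float32, m along the optical axis (not along the pixel's ray), 0 where there is no reading), "fx", "fy", "cx", "cy" (pixels), "R" (3x3) and "t" (3): a world point X has camera coordinates R X + t. Camera axes: x right, y down, z forward; pixel columns grow to the right and rows downward; lengths in m; the calibration is good to about 2 mm. A picture is of the moment at which its call begins.
- order.hand_in(): hands the job in; it is judged then, once.
The state is a dict: "time": time; "joint_positions": joint angles; "dq": joint speeds; "tau": joint torques, N m; "eef_pos": TCP position; "orientation": TCP orientation; "force": force on the tool from outside, world axes, zero at the start; "wrist_torque": the same for the moment, N m; "width": finger opening in m; "finger_force": force on a finger pad.
Only numpy, scipy, OpenCV 4.12 (cv2) and the standard library are available. Lean on these libraries where they do the work, as an engineer would, in place of code of your own. Each camera call takes 0.05 s, during which the arm holds its last target. There are 200 camera calls.

## Task

The pump flywheel is due for a static balance check. First level the roller stand with its two foot screws until the bubbles of both its levels stand midway between their black lines. Then lift the flywheel out of its white rest block, lay its shaft gently on the two pairs of rollers and let go, so that the heavy side turns to the bottom and comes to rest there; leave the other things on the bench where they are.

Things in the scene. Friction and masses are not known exactly. Their poses are not given: they have to be found in the camera images.
- stand: roller balancing stand, fixed: grey T-shaped plate, front bar 232 mm wide, 205 mm deep, top 36 mm above the bench, on a plain rear foot and two foot screws at its front corners. Origin on the bench; x from the front bar (screws, level) to the rear foot, y (left) along the shaft line, z up. Only the roller brackets are tall: x -6 to 66, y 48 to 66 mm either side, up to 101 mm
- knob_left (a point): knurled steel knob of the left (+y) foot screw, 32 mm in diameter, 54 to 76 mm above the bench; the point is on its upright axis at 65 mm, at (-70, 95) mm in the stand. Stays where left, several turns of travel, 1.5 mm a turn, 0.05 N m friction. Per rad clockwise seen from above it raises its corner: the cross bubble moves 3.8 mm to the stand's +y, the long bubble 2.4 mm to its -x; anticlockwise the opposite
- knob_right (a point): the same kind of knob on the right (-y) foot screw, at (-70, -95) mm in the stand. Per rad clockwise seen from above the cross bubble moves 3.8 mm to the stand's -y, the long bubble 2.4 mm to its -x; anticlockwise the opposite
- cross_bubble_mid (a point): middle of the pale bubble, 14 mm long, in the cross level; it moves only along the stand's y, floats to the high side, settles within a second and stops 16 mm from the middle, where the glass ends
- cross_level_mid (a point): middle of the cross level: green glass tube 50 mm long, 13 mm thick, along the stand's y on an aluminium foot on the front bar between the knobs, at (-70, -16) mm in the stand, top 53 mm above the bench. Two black lines stand 9.5 mm either side of this point; the bubble is between them when less than 2.5 mm off
- long_bubble_mid (a point): middle of the like bubble, 14 mm long, in the long level; it moves only along the stand's x, to the high side, settles within a second and stops 16 mm from the middle
- long_level_mid (a point): middle of the long level: a like tube along the stand's x, at (-70, 32) mm in the stand, black lines 9.5 mm either side of this point; the bubble is between them when less than 2.5 mm off
- rollers (a point): where the middle of the flywheel's axis lies when its shaft rests on the rollers: (30, 0) mm in the stand, 96 mm above the bench. Four free-running steel rollers, 32 mm in diameter, 8 mm wide, in two pairs 52 mm to either side (stand's y); in a pair the axles are 35 mm apart (stand's x), so that the 10 mm shaft set between them drops into the dip. The shaft lies along the stand's y
- wheel_center (a point): middle of the loose aluminium flywheel; its shaft is along this frame's y. Disc 96 mm in diameter, rim 14 mm thick, its flat faces from 37 to 48 mm radius; hub 24 mm in diameter, 40 mm long; steel shaft 10 mm by 142 mm; about 0.42 kg. At the start it stands in its rest, 63 mm above the bench, top of the rim at 111 mm: pinch it across the top of the rim and lift straight up
- heavy_side (a point): middle of the dark steel counterweight, a kidney shape 22 mm thick let into the disc, 25 mm from the axis (radius 16 to 34 mm): the heavy side. At the start it points sideways and a little up. Free on the rollers the wheel swings and settles with it down in 3 to 5 s
- rest: white plastic rest block, fixed, 130 x 72 mm at its foot, 38 mm high, with a V-bottomed slot 17 mm wide along its own x in which the flywheel's rim stands; origin on the bench under the wheel
- screwdriver: bystander: screwdriver, 53x169x22 mm, lying in front of the stand; origin under its middle
- spanner: bystander: open-ended spanner, 38x142x5 mm, lying at the front of the bench; origin under its middle
- timer: bystander: bench timer, 71x77x50 mm, right of the stand; origin under its middle
- tape_roll: bystander: roll of tape, 98x96x25 mm, lying right of the stand; origin under its middle

How it is judged:
On the way, in this order (a step that is already met when the one before it is completed fails the run):
1. both bubbles stand between their lines (less than 2.5 mm off the middle) while the flywheel is still away from the stand (horizontal distance between cross_bubble_mid and cross_level_mid below 0.0025 m and horizontal distance between long_bubble_mid and long_level_mid below 0.0025 m and horizontal distance between wheel_center and rollers above 0.1 m), for 0.5 s.
2. the flywheel's shaft lies on both pairs of rollers, let go (horizontal distance between wheel_center and rollers below 0.012 m and z of wheel_center in the frame of rollers between -0.004 and 0.003 m and contact force between the fingers and flywheel below 0.1 N), for 0.2 s.
At the end, for the whole second after the job is handed in: the flywheel lies on both roller pairs, within 12 mm of their middle, at rest, with its counterweight straight below the axis (less than 8 mm to the side, about 18 degrees), and both bubbles are still less than 2.5 mm off the middle of their levels (horizontal distance between wheel_center and rollers below 0.012 m and z of wheel_center in the frame of rollers between -0.004 and 0.003 m and horizontal distance between cross_bubble_mid and cross_level_mid below 0.0025 m and horizontal distance between long_bubble_mid and long_level_mid below 0.0025 m and horizontal distance between heavy_side and wheel_center below 0.008 m and height (world z) of heavy_side below 0.08 m and angular speed of flywheel below 0.3 rad/s and linear speed of flywheel below 0.02 m/s); the robot touches nothing.
It fails at once if the flywheel is dropped or knocked on the stand (over 40 N) (contact force between flywheel and stand above 40 N).
It fails at once if the flywheel falls on the bench (height (world z) of wheel_center below 0.052 m).
It fails at once if the screwdriver, spanner, timer or tape roll is moved more than 30 mm (distance of any of screwdriver, spanner, timer, tape_roll from where it was at the start of the episode above 0.03 m).
It also fails if it takes over 69 s, if anything falls off the work surface, if the arm or the gripper's body presses on something with over 40 N, if the wrist force passes 120 N, or if a joint passes its speed limit or range.

## Working session

There is one attempt and no reset: what is moved stays moved. The work goes in short steps, Python scripts to look and compute and a tool call to move; the robot and the scene stay as the last step left them, time stands still between calls to the robot, and variables do not carry over. Pictures are saved under pics/ and viewed, at most 10 in all, crops included, and the job is handed in when it is done.

Besides the shell and the picture viewer there is one more tool, called as name([rows], argument=value, ...), one row to a line, values as JSON. carry_out: Moves the arm, as the interface text tells. Its arguments: {"type":"object","properties":{"plan":{"type":"array"},"grip_force":{"type":"number"}},"required":["plan"]}

```bash
mkdir -p pics; cat > h.py <<'E'
import numpy as np, cv2
from rig import sense, vision, order
def cam(n):
    c=vision.read_camera(n); return c
def ray(c,u,v,z):
    d=c["R"].T@np.array([(u-c["cx"])/c["fx"],(v-c["cy"])/c["fy"],1]); o=-c["R"].T@c["t"]
    return o+d*(z-o[2])/d[2]
def pt(c,u,v):
    z=c["depth"][int(round(v)),int(round(u))]
    return c["R"].T@(np.array([(u-c["cx"])/c["fx"]*z,(v-c["cy"])/c["fy"]*z,z])-c["t"])
def proj(c,X):
    p=c["R"]@np.array(X)+c["t"]; return c["fx"]*p[0]/p[2]+c["cx"],c["fy"]*p[1]/p[2]+c["cy"]
E
python3 - <<'E'
from h import *
for n in("scene","side"):
    c=cam(n); cv2.imwrite(f"pics/{n}0.png",c["img"]); print(n,-c["R"].T@c["t"],c["fx"],c["R"][2])
    np.savez(f"{n}0.npz",**c)
print(sense())
E
```

```text
scene [-0.21713543  0.61108625  0.55429219] 405.79676694109276 [ 0.6727464  -0.59631775 -0.43796966]
side [0.77749569 0.80297068 0.48218973] 400.6050207854739 [-0.27799284 -0.87008277 -0.40703312]
{'time': 0.1, 'joint_positions': array([-1.22559895e+00,  3.00423133e-01,  1.52155348e+00,  4.81206616e-06,
        1.32071012e+00, -6.65914344e-02]), 'dq': array([-0.00012073, -0.00038516, -0.00236353, -0.00191985,  0.00138319,
       -0.00095661]), 'tau': array([ 4.77015910e-04, -5.44386506e+01, -3.62369800e+01, -3.98917763e-06,
        3.06173177e-03, -1.86564300e-06]), 'eef_pos': array([ 0.22006337, -0.50380988,  0.2307593 ]), 'orientation': array([-5.42065146e-04,  9.78878497e-01,  2.04442140e-01, -7.36498884e-05]), 'force': array([-0.38739048, -0.19354628, -0.38020043]), 'wrist_torque': array([ 0.0298786 , -0.01558944, -0.05128925]), 'finger_force': 0.0, 'width': 0.0858131888119598}
```

View pics/scene0.png

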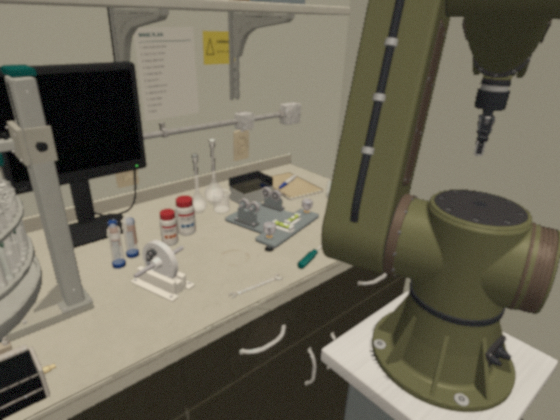

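View pics/side0.png

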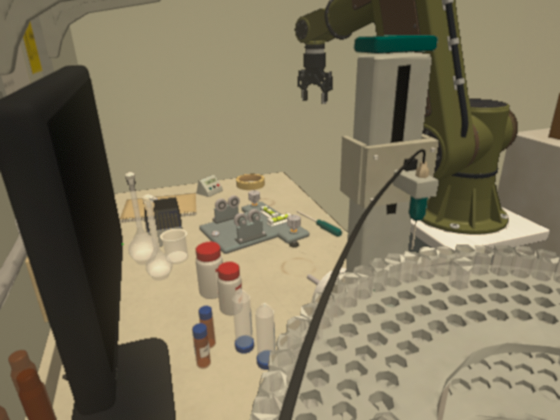

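Scene view: flywheel in its rest near (160,262), stand near (270,215), with knobs at (268,230) and (307,203), levels near (288,220), spanner (257,287) and screwdriver (308,258). The side view shows the stand at (255,228), knobs at (294,225) and (254,198); the wheel is hidden there.

```bash
python3 - <<'E'
from h import *
a=dict(np.load("scene0.npz")); b=dict(np.load("side0.npz"))
A=cv2.resize(a["img"][180:310,125:335],None,fx=3.8,fy=3.8,interpolation=3)[:494]
cv2.imwrite("pics/crop1.png",A)
for c,l in((a,[(268,226),(307,200),(160,262),(148,243)]),(b,[(294,221),(254,195)])):
    for u,v in l: print(u,v,pt(c,u,v).round(3),ray(c,u,v,.076).round(3))
E
```

```text
268 226 [0.478 0.017 0.076] [0.479 0.016 0.076]
307 200 [ 0.531 -0.175  0.078] [ 0.534 -0.179  0.076]
160 262 [0.506 0.301 0.068] [0.494 0.306 0.076]
148 243 [0.535 0.31  0.106] [0.585 0.29  0.076]
294 221 [0.489 0.021 0.071] [0.492 0.03  0.076]
254 195 [ 0.535 -0.164  0.072] [ 0.537 -0.155  0.076]
```

View pics/crop1.png

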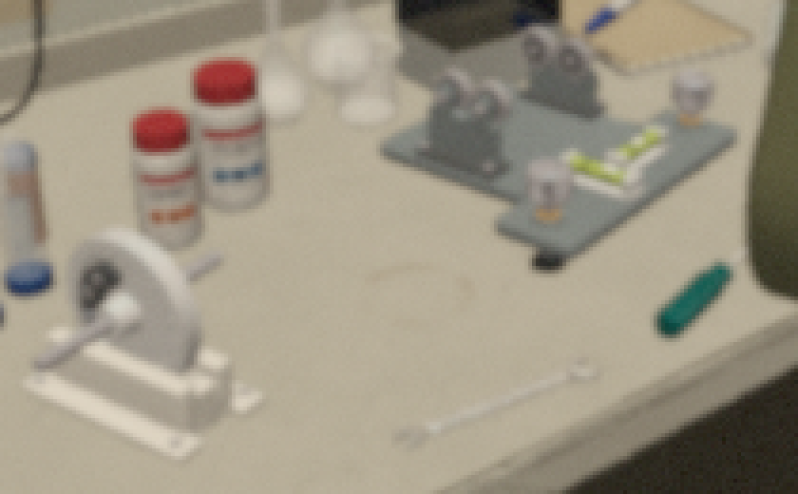

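The crop confirms the wheel with its dark counterweight facing sideways at crop (100,285). Left knob is at crop (548,185), right knob at (692,95), and both levels are green near (620,155). The knob spacing I measure is 0.192 m, which fits the expected 0.190. I'm moving the wrist camera over the front bar.

carry_out([
  {"xyz":[38,-27,-5],"twist":0,"grip":85},
  {"xyz":[76,-54,-10],"twist":0,"grip":85},
  {"xyz":[114,-81,-15],"twist":0,"grip":85},
  {"xyz":[152,-108,-20],"twist":0,"grip":85},
  {"xyz":[190,-135,-20],"twist":0,"grip":85},
])

```text
time: 0.6
eef_pos: [0.3408, -0.3026, 0.2517]
orientation: [0.0, 0.979, 0.204, 0.0]
force: [1.2, -1.0, 1.1]
width: 0.0848
finger_force: 0.0
```

carry_out([
  {"xyz":[38,-27,0],"twist":0,"grip":85},
  {"xyz":[76,-54,0],"twist":0,"grip":85},
  {"xyz":[114,-81,0],"twist":0,"grip":85},
  {"xyz":[152,-108,0],"twist":0,"grip":85},
  {"xyz":[190,-135,0],"twist":0,"grip":85},
])

```text
time: 1.1
eef_pos: [0.4608, -0.1026, 0.2512]
orientation: [-0.0, 0.979, 0.204, -0.0]
force: [-0.2, -1.0, -0.5]
width: 0.0849
finger_force: 0.0
```

```bash
python3 - <<'E'
from h import *
s=sense();print(s["time"],s["eef_pos"],s["orientation"],s["joint_positions"])
c=cam("wrist"); cv2.imwrite("pics/w1.png",c["img"]); print(-c["R"].T@c["t"],c["R"],c["fx"]); np.savez("w1.npz",**c)
E
```

```text
1.1 [ 0.46084597 -0.10260379  0.25123912] [-5.67062762e-06  9.78878685e-01  2.04441967e-01 -5.25348142e-05] [-2.96646933e-01  1.08753474e-01  1.70382037e+00 -4.18854184e-05
  1.32911635e+00  8.62372221e-01]
[ 0.53770385 -0.06845683  0.3930883 ] [[ 4.00554795e-01 -9.16272733e-01  3.66225517e-04]
 [-8.65748288e-01 -3.78336743e-01  3.27629686e-01]
 [-3.00059591e-01 -1.31550701e-01 -9.44806147e-01]] 374.708685075504
```

View pics/w1.png

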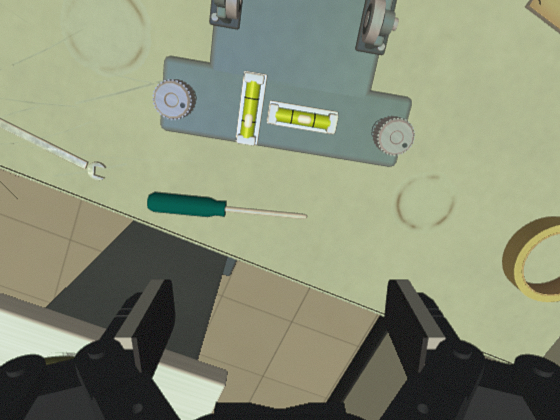

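The wrist view is clear: knob tops at (173,99) and (394,134), long level at (250,107), cross level at (304,117), screwdriver at (225,205).

```bash
cat >> h.py <<'E'
def stand(c, KL, KR):
    """report knob/stand numbers from knob top pixels"""
    L=ray(c,*KL,.076);R=ray(c,*KR,.076); y=(L-R)[:2]; d=np.linalg.norm(y); y/=d; x=np.array([y[1],-y[0]])
    O=(L+R)[:2]/2+.07*x
    return L,R,d,O,x,y
def level_profile(c,O,x,y,kind):
    m=O+x*-.07+y*(-.016 if kind=="cross" else .032); a=y if kind=="cross" else x
    s=np.arange(-.026,.0261,.0005); P=[]
    b=x if kind=="cross" else y
    im=cv2.GaussianBlur(c["img"],(0,0),.6)
    for t in s:
        v=[]
        for o in(-.002,0,.002):
            u=proj(c,[*(m+a*t+b*o),.051]); v.append(cv2.getRectSubPix(im,(1,1),u)[0,0])
        P.append(np.mean(v,0))
    return s*1000,np.array(P)
E
python3 - <<'E'
from h import *
c=dict(np.load("w1.npz"))
L,R,d,O,x,y=stand(c,(173,99),(394,134)); print(L,R,d,O,x)
for k in("cross","long"):
    s,P=level_profile(c,O,x,y,k); print(k)
    print([(float(a),*map(int,p)) for a,p in zip(s[::2],P[::2])])
I=cv2.resize(c["img"][60:155,225:350],None,fx=6,fy=6,interpolation=cv2.INTER_CUBIC); cv2.imwrite("pics/c2.png",I)
print([tuple(np.round(proj(c,[*(O-.07*x+y*q),.051]),1)) for q in(-.016,.032)])
E
```

```text
[0.48591425 0.00349847 0.076     ] [ 0.53327566 -0.17567067  0.076     ] 0.18532319045103185 [ 0.57727046 -0.06819682] [0.96679288 0.25556119]
cross
[(-26.0, 208, 219, 204), (-24.999999999999996, 150, 211, 196), (-23.999999999999996, 90, 199, 186), (-22.999999999999996, 55, 193, 178), (-21.999999999999996, 42, 193, 176), (-20.999999999999993, 43, 193, 177), (-19.999999999999993, 42, 194, 177), (-18.999999999999993, 42, 194, 177), (-17.999999999999993, 41, 194, 177), (-16.99999999999999, 41, 194, 177), (-15.99999999999999, 42, 194, 178), (-14.99999999999999, 42, 194, 177), (-13.999999999999988, 43, 195, 179), (-12.999999999999988, 44, 196, 180), (-11.999999999999986, 42, 176, 161), (-10.999999999999986, 36, 117, 107), (-9.999999999999984, 39, 135, 124), (-8.999999999999984, 44, 187, 171), (-7.999999999999983, 65, 194, 181), (-6.999999999999982, 109, 194, 190), (-5.999999999999981, 142, 201, 200), (-4.9999999999999805, 156, 207, 204), (-3.999999999999979, 159, 208, 204), (-2.9999999999999782, 161, 208, 205), (-1.9999999999999776, 162, 208, 206), (-0.9999999999999766, 162, 209, 206), (2
[... 2271 characters left out ...]
 122), (10.000000000000034, 51, 188, 175), (11.000000000000034, 52, 210, 195), (12.000000000000036, 51, 209, 194), (13.000000000000036, 51, 208, 193), (14.000000000000037, 51, 208, 193), (15.000000000000037, 52, 208, 193), (16.00000000000004, 52, 208, 193), (17.00000000000004, 52, 209, 193), (18.00000000000004, 50, 208, 192), (19.000000000000043, 50, 208, 193), (20.000000000000043, 50, 208, 193), (21.000000000000043, 52, 207, 193), (22.000000000000043, 72, 209, 194), (23.000000000000046, 134, 215, 201), (24.000000000000046, 206, 221, 207), (25.000000000000046, 230, 222, 210), (26.000000000000046, 227, 221, 208)]
[(np.float64(302.4), np.float64(116.6)), (np.float64(249.1), np.float64(108.1))]
```

View pics/c2.png

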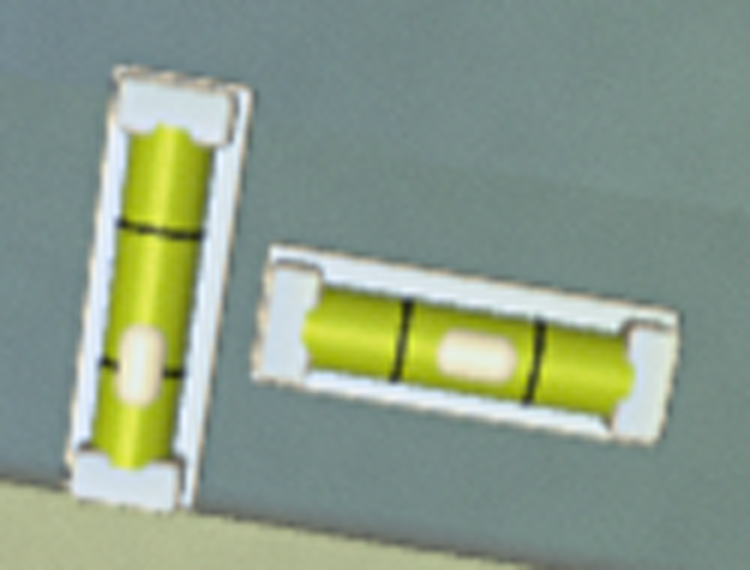

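The long bubble sits about 10 mm to −x and the cross bubble about 1 mm to −y. Next I refine the knob centres from depth.

```bash
cat >> h.py <<'E'
def cloud(c):
    v,u=np.mgrid[:420,:560]; z=c["depth"]
    P=np.stack([(u-c["cx"])/c["fx"]*z,(v-c["cy"])/c["fy"]*z,z],-1)
    return (P-c["t"])@c["R"]
def knob(c,near,r=.03):
    P=cloud(c); m=(c["depth"]>0)&(np.hypot(P[...,0]-near[0],P[...,1]-near[1])<r)&(P[...,2]>.07)&(P[...,2]<.085)
    q=P[m]; (x,y),rad=cv2.minEnclosingCircle(q[:,:2].astype(np.float32)); return q.mean(0).round(4),(round(x,4),round(y,4)),round(rad,4),len(q)
E
python3 - <<'E'
from h import *
c=dict(np.load("w1.npz"))
print(knob(c,(.487,.006)),knob(c,(.533,-.178)))
P=cloud(c); print(P[115,340],P[112,215],P[85,215],P[200,400])
E
```

```text
(array([0.4854, 0.0046, 0.0745]), (0.4848, 0.005), 0.0164, 1226) (array([ 0.5322, -0.1778,  0.0752]), (0.5319, -0.1789), 0.0165, 1127)
[ 0.52792811 -0.13475885  0.03434334] [ 0.48376409 -0.02672821  0.03506492] [ 0.50627545 -0.01839778  0.03528023] [ 4.71352009e-01 -2.43169626e-01 -7.28548630e-05]
```

carry_out([
  {"xyz":[17,49,40],"twist":0,"grip":52},
  {"xyz":[35,98,80],"twist":0,"grip":52},
  {"xyz":[35,98,120],"twist":0,"grip":52},
  {"xyz":[35,98,120],"twist":0,"grip":52},
  {"xyz":[35,98,120],"twist":0,"grip":52},
])

```text
time: 1.65
eef_pos: [0.5307, -0.1801, 0.1295]
orientation: [-0.001, 0.979, 0.204, -0.002]
force: [0.1, 0.8, 0.9]
width: 0.0519
finger_force: 0.0
```

```bash
python3 - <<'E'
from h import *
s=sense();print(s["time"],s["eef_pos"],s["width"])
c=cam("wrist"); cv2.imwrite("pics/w2.png",c["img"]); print(knob(c,(.532,-.179)),knob(c,(.485,.005)))
E
```

```text
1.65 [ 0.53074914 -0.18014361  0.1294869 ] 0.05193075704716574
(array([ 0.5332, -0.1783,  0.0752]), (0.5319, -0.1788), 0.0165, 2326) (array([nan, nan, nan]), (0.0, 0.0), 0.0, 0)h.py:35: RuntimeWarning: Mean of empty slice.
  q=P[m]; (x,y),rad=cv2.minEnclosingCircle(q[:,:2].astype(np.float32)); return q.mean(0).round(4),(round(x,4),round(y,4)),round(rad,4),len(q)
  ret = um.true_divide(
```

View pics/w2.png

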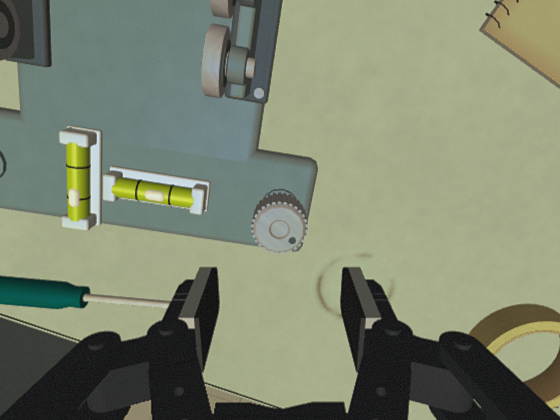

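Knob lies centred between the fingers at (279,230). Both levels are visible at (78,180) and (155,190). I go down, grip, and turn anticlockwise (negative twist).

carry_out([
  {"xyz":[2,-1,40],"twist":0,"grip":52},
  {"xyz":[2,-1,81],"twist":0,"grip":52},
  {"xyz":[2,-1,81],"twist":0,"grip":28},
  {"xyz":[2,-1,81],"twist":0,"grip":28},
  {"xyz":[2,-1,81],"twist":0,"grip":28},
], grip_force=30)

```text
time: 2.2
eef_pos: [0.5329, -0.1787, 0.0517]
orientation: [0.0, 0.979, 0.205, -0.0]
force: [3.9, -4.1, -26.1]
width: 0.0308
finger_force: 33.2
```

carry_out([
  {"xyz":[0,0,0],"twist":0,"grip":28},
  {"xyz":[0,0,0],"twist":0,"grip":28},
  {"xyz":[0,0,0],"twist":-3,"grip":28},
  {"xyz":[0,0,0],"twist":-10,"grip":28},
])

```text
time: 2.6
eef_pos: [0.5328, -0.1786, 0.0517]
orientation: [0.0, 0.957, 0.29, -0.0]
force: [3.8, -4.2, -26.5]
width: 0.0312
finger_force: 33.3
```

```bash
python3 - <<'E'
from h import *
s=sense();print(s)
E
```

```text
{'time': 2.6, 'joint_positions': array([-3.88389656e-01,  5.36724149e-01,  1.64237901e+00, -3.94403571e-04,
        9.62381856e-01,  5.93882399e-01]), 'dq': array([ 4.48699029e-04,  1.67523786e-03,  1.66630441e-03,  1.56334120e-03,
        1.50555714e-03, -1.27973887e+00]), 'tau': array([  1.37242712, -75.07539511, -36.16679192,   0.3630138 ,
         1.12936724,   3.75074565]), 'eef_pos': array([ 0.53284568, -0.17856672,  0.05165253]), 'orientation': array([ 1.59510869e-04,  9.56983700e-01,  2.90141636e-01, -6.03249172e-05]), 'force': array([  3.79457939,  -4.17235899, -26.45287047]), 'wrist_torque': array([-0.63109198, -0.64440195, -0.03480824]), 'finger_force': 33.32857310771942, 'width': 0.031160658354988362}
```

carry_out([
  {"xyz":[0,0,-3],"twist":-8,"grip":28},
  {"xyz":[0,0,-3],"twist":-16,"grip":28},
  {"xyz":[0,0,-3],"twist":-24,"grip":28},
  {"xyz":[0,0,-3],"twist":-32,"grip":28},
  {"xyz":[0,0,-3],"twist":-40,"grip":28},
])

```text
time: 3.1
eef_pos: [0.5322, -0.1785, 0.0536]
orientation: [-0.001, 0.799, 0.601, -0.001]
force: [6.3, -5.8, -36.7]
width: 0.0307
finger_force: 34.8
```

carry_out([
  {"xyz":[0,0,0],"twist":-8,"grip":28},
  {"xyz":[0,0,0],"twist":-16,"grip":28},
  {"xyz":[0,0,0],"twist":-24,"grip":28},
  {"xyz":[0,0,0],"twist":-32,"grip":28},
  {"xyz":[0,0,0],"twist":-40,"grip":28},
])

```text
time: 3.6
eef_pos: [0.5319, -0.1785, 0.0534]
orientation: [-0.001, 0.545, 0.838, -0.001]
force: [3.3, -7.1, -36.8]
width: 0.0307
finger_force: 34.7
```

carry_out([
  {"xyz":[0,0,0],"twist":-8,"grip":28},
  {"xyz":[0,0,0],"twist":-16,"grip":28},
  {"xyz":[0,0,0],"twist":-24,"grip":28},
  {"xyz":[0,0,0],"twist":-32,"grip":28},
  {"xyz":[0,0,0],"twist":-32,"grip":28},
])

```text
time: 4.1
eef_pos: [0.5317, -0.1787, 0.0533]
orientation: [-0.001, 0.293, 0.956, -0.0]
force: [2.2, -8.7, -37.4]
width: 0.0308
finger_force: 34.7
```

carry_out([
  {"xyz":[0,0,0],"twist":0,"grip":52},
  {"xyz":[0,0,0],"twist":0,"grip":52},
  {"xyz":[0,0,-30],"twist":0,"grip":52},
  {"xyz":[0,0,-75],"twist":0,"grip":52},
])

```text
time: 4.5
eef_pos: [0.5327, -0.1781, 0.1299]
orientation: [-0.0, 0.296, 0.955, 0.0]
force: [0.3, -0.3, 1.1]
width: 0.0522
finger_force: 0.0
```

```bash
python3 - <<'E'
from h import *
s=sense();print(s["time"],s["eef_pos"],s["orientation"],s["joint_positions"][5],s["force"])
c=cam("wrist"); cv2.imwrite("pics/w3.png",c["img"]); np.savez("w3.npz",**c)
for X in((.485,.005,.076),(.532,-.179,.076),(.5125,-.1025,.05),(.501,-.056,.05)): print(proj(c,X))
E
```

```text
4.5 [ 0.53269355 -0.17814495  0.12988784] [-4.85652063e-04  2.95748302e-01  9.55265769e-01  1.33091496e-04] -1.3584220337045902 [ 0.34935968 -0.31054302  1.09333045]
(np.float64(559.755564345229), np.float64(-62.58721596321118))
(np.float64(277.69809722995274), np.float64(233.45528231410745))
(np.float64(367.3303223045806), np.float64(121.86649884062449))
(np.float64(430.20526197176855), np.float64(55.81027446216589))
```

```bash
cat >> h.py <<'E'
Y=np.array([-.248,.969]);X=np.array([.969,.248]);O=np.array([.576,-.0697])
def bub(c):
    for k in("cross","long"):
        s,P=level_profile(c,O,X,Y,k); b=P[:,0]; t=abs(s)<24
        m=(b>105)&(abs(s)<21.5); bc=s[m]; g=P[:,1]; 
        dip=[float(round(s[i],1)) for i in range(2,len(s)-2) if g[i]==g[i-2:i+3].min() and g[i]<.8*np.median(g)]
        print(k,"bubble",bc.mean().round(2),bc.min().round(1),bc.max().round(1),"lines",dip)
E
python3 - <<'E'
from h import *
for f in("w1","w3"): bub(dict(np.load(f+".npz")))
E
```

```text
cross bubble -1.0 -6.5 4.5 lines [-10.0, 10.0]
long bubble -9.25 -15.0 -3.5 lines [10.0]
cross bubble 7.0 1.5 12.5 lines [-10.0]
long bubble -4.5 -10.0 1.0 lines [-10.5, 10.5]
```

The bubbles behave as predicted: cross +7, long −4.5. The left knob needs about 102° anticlockwise.

carry_out([
  {"xyz":[29,25,-15],"twist":8,"grip":52},
  {"xyz":[58,50,-20],"twist":16,"grip":52},
  {"xyz":[87,75,-20],"twist":24,"grip":52},
  {"xyz":[115,100,-20],"twist":32,"grip":52},
  {"xyz":[143,124,-10],"twist":40,"grip":52},
])

```text
time: 5.05
eef_pos: [0.486, 0.0061, 0.1416]
orientation: [0.003, 0.607, 0.795, 0.002]
force: [0.4, 0.5, -0.2]
width: 0.0517
finger_force: 0.0
```

carry_out([
  {"xyz":[0,0,0],"twist":8,"grip":52},
  {"xyz":[0,0,0],"twist":16,"grip":52},
  {"xyz":[0,0,0],"twist":20,"grip":52},
  {"xyz":[0,0,0],"twist":20,"grip":52},
])

```text
time: 5.45
eef_pos: [0.4859, 0.0048, 0.1404]
orientation: [0.001, 0.734, 0.679, 0.001]
force: [0.4, -0.0, 0.6]
width: 0.052
finger_force: 0.0
```

```bash
python3 - <<'E'
from h import *
s=sense();e=s["eef_pos"];q=s["orientation"];print(s["time"],e,s["joint_positions"])
c=cam("wrist"); K=knob(c,(.485,.005));print(K); p=2*np.arctan2(q[2],q[1]); d=np.array(K[1])-e[:2]
print(np.degrees(p),d@[np.cos(p),np.sin(p)],d@[np.sin(p),-np.cos(p)])
E
```

```text
5.45 [0.48585492 0.0047834  0.14038144] [-6.56033583e-02  2.56809653e-01  1.80296514e+00  1.11115633e-04
  1.07812554e+00  1.19394383e-02]
(array([0.4847, 0.0067, 0.0746]), (0.4845, 0.0057), 0.0167, 2093)
85.55412416858911 0.0008088126411665975 -0.0014218932201212888
```

carry_out([
  {"xyz":[1,-1,45],"twist":0,"grip":52},
  {"xyz":[1,-1,87],"twist":0,"grip":52},
  {"xyz":[1,-1,87],"twist":0,"grip":28},
  {"xyz":[1,-1,89],"twist":0,"grip":28},
  {"xyz":[1,-1,91],"twist":0,"grip":28},
], grip_force=25)

```text
time: 6.0
eef_pos: [0.4855, 0.0055, 0.0501]
orientation: [0.001, 0.733, 0.68, 0.001]
force: [-12.2, -0.3, 29.9]
width: 0.031
finger_force: 33.7
```

carry_out([
  {"xyz":[0,0,0],"twist":0,"grip":28},
  {"xyz":[0,0,0],"twist":-8,"grip":28},
  {"xyz":[0,0,0],"twist":-16,"grip":28},
  {"xyz":[0,0,0],"twist":-24,"grip":28},
  {"xyz":[0,0,0],"twist":-32,"grip":28},
])

```text
time: 6.5
eef_pos: [0.4851, 0.0055, 0.0503]
orientation: [0.001, 0.515, 0.857, 0.001]
force: [-8.2, -1.0, 9.2]
width: 0.0311
finger_force: 31.8
```

carry_out([
  {"xyz":[0,0,0],"twist":-8,"grip":28},
  {"xyz":[0,0,0],"twist":-16,"grip":28},
  {"xyz":[0,0,0],"twist":-24,"grip":28},
  {"xyz":[0,0,0],"twist":-32,"grip":28},
  {"xyz":[0,0,0],"twist":-40,"grip":28},
])

```text
time: 7.0
eef_pos: [0.4849, 0.0053, 0.0503]
orientation: [0.001, 0.191, 0.982, -0.0]
force: [-9.1, -5.0, 10.9]
width: 0.0312
finger_force: 31.9
```

carry_out([
  {"xyz":[0,0,0],"twist":-8,"grip":28},
  {"xyz":[0,0,0],"twist":-16,"grip":28},
  {"xyz":[0,0,0],"twist":-24,"grip":28},
  {"xyz":[0,0,0],"twist":-30,"grip":28},
  {"xyz":[0,0,0],"twist":-30,"grip":28},
])

```text
time: 7.5
eef_pos: [0.4848, 0.005, 0.0503]
orientation: [0.001, -0.069, 0.998, -0.001]
force: [-8.8, -5.8, 11.6]
width: 0.031
finger_force: 31.9
```

carry_out([
  {"xyz":[0,0,0],"twist":0,"grip":52},
  {"xyz":[0,0,0],"twist":0,"grip":52},
  {"xyz":[0,0,-40],"twist":0,"grip":52},
  {"xyz":[0,0,-90],"twist":0,"grip":52},
  {"xyz":[0,0,-140],"twist":0,"grip":52},
])

```text
time: 8.0
eef_pos: [0.4839, 0.0057, 0.1901]
orientation: [0.0, -0.066, 0.998, 0.0]
force: [1.3, -0.1, -0.0]
width: 0.0517
finger_force: 0.0
```

```bash
python3 - <<'E'
from h import *
s=sense();print(s["time"],s["eef_pos"],s["orientation"],s["joint_positions"])
c=cam("wrist"); np.savez("w4.npz",**c)
for p in((.485,.005,.076),(.532,-.179,.076),(.5125,-.1025,.05),(.501,-.056,.05)): print(proj(c,p))
E
```

```text
8.0 [0.48391926 0.00574087 0.19005262] [ 2.20405474e-04 -6.64429240e-02  9.97790203e-01  2.94757464e-05] [-6.38954158e-02  1.93068884e-01  1.75447465e+00  1.24517059e-04
  1.19361972e+00 -1.76772140e+00]
(np.float64(277.76814329528395), np.float64(201.24688889112338))
(np.float64(22.922001903300668), np.float64(229.55825323684553))
(np.float64(139.7467375569541), np.float64(206.24860418365557))
(np.float64(198.99190862079007), np.float64(200.04742750345918))
```

```bash
python3 - <<'E'
from h import *
bub(dict(np.load("w4.npz")))
for i in range(6): c=cam("wrist")
bub(c)
E
```

```text
cross bubble 0.0 -5.5 5.5 lines [-10.5, 10.0]
long bubble 0.0 -5.5 5.5 lines [-10.0, 10.5]
cross bubble 0.0 -5.5 5.5 lines [-10.5, -10.0, 10.0]
long bubble 0.0 -5.5 5.5 lines [-10.0, 10.5]
```

Both bubbles are centred. Next I get a rough wheel pose from the first scene picture.

```bash
python3 - <<'E'
from h import *
c=dict(np.load("scene0.npz"))
a=ray(c,135,275,.063);b=ray(c,181.6,249,.063);print(a,b,np.linalg.norm(a-b),(a+b)/2,np.degrees(np.arctan2(*(a-b)[1::-1])))
P=cloud(c);m=(P[...,2]>.085)&(P[...,2]<.115)&(np.hypot(P[...,0]-.52,P[...,1]-.31)<.06)&(c["depth"]>0);print(P[m].mean(0),m.sum(),np.percentile(P[m],[2,98],0))
E
```

```text
[0.49965377 0.36069604 0.063     ] [0.53309797 0.2331548  0.063     ] 0.13185325711857807 [0.51637587 0.29692542 0.063     ] 104.69343568288501
[0.51029938 0.29837392 0.09845866] 357 [[0.47884355 0.28026012 0.08557157]
 [0.54904337 0.31430373 0.11202608]]
```

carry_out([
  {"xyz":[-10,20,-40],"twist":0,"grip":52},
  {"xyz":[-30,65,-70],"twist":-2,"grip":52},
  {"xyz":[-50,110,-80],"twist":-4,"grip":52},
  {"xyz":[-68,155,-80],"twist":-6,"grip":52},
  {"xyz":[-85,200,-80],"twist":-7,"grip":52},
])

```text
time: 8.85
eef_pos: [0.5413, 0.2132, 0.2667]
orientation: [-0.0, -0.128, 0.992, -0.0]
force: [0.5, -0.6, 0.8]
width: 0.0526
finger_force: 0.0
```

carry_out([
  {"xyz":[-12,45,0],"twist":0,"grip":52},
  {"xyz":[-25,92,0],"twist":0,"grip":52},
  {"xyz":[-25,92,0],"twist":0,"grip":52},
  {"xyz":[-25,92,0],"twist":0,"grip":52},
])

```text
time: 9.25
eef_pos: [0.5417, 0.3073, 0.2655]
orientation: [-0.001, -0.128, 0.992, -0.001]
force: [-0.4, -0.3, 0.1]
width: 0.0518
finger_force: 0.0
```

```bash
python3 - <<'E'
from h import *
s=sense();q=s["orientation"];print(s["time"],s["eef_pos"],np.degrees(2*np.arctan2(q[2],q[1])),s["joint_positions"])
c=cam("wrist"); np.savez("w5.npz",**c); cv2.imwrite("pics/w5.png",c["img"])
P=cloud(c);r=np.hypot(P[...,0]-.515,P[...,1]-.297)
m=(P[...,2]>.085)&(P[...,2]<.12)&(r<.065)&(c["depth"]>0)
q=P[m][:,:2];print(m.sum(),cv2.minAreaRect((q*1000).astype(np.float32)),P[m][:,2].max())
m=(P[...,2]>.061)&(P[...,2]<.074)&(r<.1)&(c["depth"]>0)
q=P[m][:,:2];print(m.sum(),cv2.minAreaRect((q*1000).astype(np.float32)))
E
```

```text
9.25 [0.54168311 0.30732251 0.26554237] 194.6989646177591 [ 4.57312818e-01  4.45776082e-01  1.24371663e+00 -1.28725891e-04
  1.45491707e+00 -1.37001377e+00]
1927 ((515.0626831054688, 296.4130859375), (84.39594268798828, 24.518789291381836), 12.032814025878906) 0.11265555513850532
1782 ((508.67120361328125, 289.8583984375), (75.1524658203125, 134.7810821533203), 38.08669662475586)
```

View pics/w5.png

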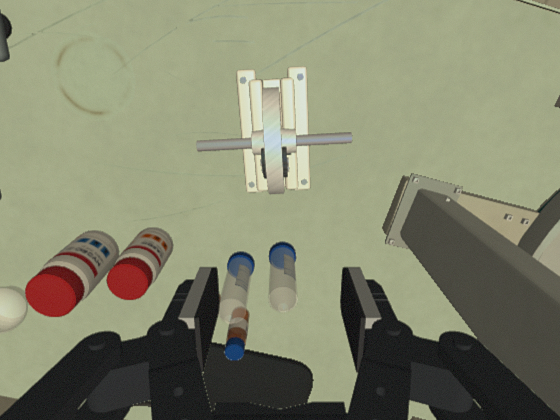

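Shaft runs from (198,146) to (351,138), the rim from (271,88) to (276,192), counterweight near (275,165). A grey column foot stands to the right at (400,210), so I check its clearance along with the grasp pose.

```bash
python3 - <<'E'
from h import *
c=dict(np.load("w5.npz")); 
a=ray(c,198,146,.065);b=ray(c,351.5,138,.065);t=a-b; print(a,b,np.linalg.norm(t),(a+b)/2,np.degrees(np.arctan2(t[1],t[0])))
f=ray(c,271.5,89,.1);g=ray(c,276,192,.09);print(f,g)
P=cloud(c);r=(P-np.array([.515,.296,0]));
m=(c["depth"]>0)&(P[...,2]>.1)&(np.arange(560)[None]>370)&(np.arange(420)[:,None]<300)
u=P[m]; d=np.hypot(*(u[:,:2]-[.515,.296]).T); i=d.argmin(); print(u[i],d[i],u[:,2].max()); 
# rim top: points z>.105
m=(P[...,2]>.104)&(P[...,2]<.118)&(np.hypot(r[...,0],r[...,1])<.06)&(c["depth"]>0); print(cv2.minAreaRect((P[m][:,:2]*1000).astype(np.float32)),P[m].mean(0))
E
```

```text
[0.53740484 0.22919656 0.065     ] [0.49465128 0.36308721 0.065     ] 0.14055096573676232 [0.51602806 0.29614188 0.065     ] -72.29083585676307
[0.47059168 0.28250029 0.1       ] [0.55443909 0.30780813 0.09      ]
[0.52193757 0.33523274 0.29607095] 0.03984140845312991 0.2960709547357745
((516.381103515625, 295.4652099609375), (51.64203643798828, 14.009623527526855), 17.93040657043457) [0.51482501 0.29495817 0.10845371]
```

carry_out([
  {"xyz":[28,-4,40],"twist":-3,"grip":45},
  {"xyz":[28,-4,85],"twist":-3,"grip":45},
  {"xyz":[28,-4,130],"twist":-3,"grip":45},
  {"xyz":[28,-4,130],"twist":-3,"grip":45},
])

```text
time: 9.7
eef_pos: [0.5139, 0.2932, 0.1319]
orientation: [-0.005, -0.152, 0.988, -0.002]
force: [0.4, 0.4, -0.1]
width: 0.0446
finger_force: 0.0
```

```bash
python3 - <<'E'
from h import *
s=sense();q=s["orientation"];print(s["time"],s["eef_pos"],np.degrees(2*np.arctan2(q[2],q[1])),s["force"])
c=cam("wrist"); np.savez("w6.npz",**c); cv2.imwrite("pics/w6.png",c["img"])
E
```

```text
9.7 [0.51390613 0.29317204 0.13189194] 197.49546571960153 [ 0.42967321  0.37938101 -0.09010014]
```

View pics/w6.png

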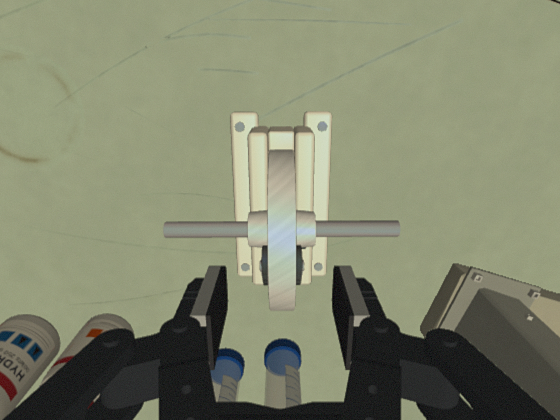

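The rim (column 282) is centred between the pads and the shaft is level in view (row 229), so I go down, pinch and lift.

carry_out([
  {"xyz":[0,0,25],"twist":0,"grip":45},
  {"xyz":[0,0,44],"twist":0,"grip":45},
  {"xyz":[0,0,44],"twist":0,"grip":8},
  {"xyz":[0,0,44],"twist":0,"grip":8},
  {"xyz":[0,0,44],"twist":0,"grip":8},
], grip_force=40)

```text
time: 10.25
eef_pos: [0.5172, 0.296, 0.096]
orientation: [0.002, -0.153, 0.988, 0.001]
force: [-1.1, -0.3, 7.4]
width: 0.013
finger_force: 42.3
```

carry_out([
  {"xyz":[0,0,0],"twist":0,"grip":8},
  {"xyz":[0,0,0],"twist":0,"grip":8},
  {"xyz":[0,0,0],"twist":0,"grip":8},
])

```text
time: 10.55
eef_pos: [0.5172, 0.2961, 0.096]
orientation: [0.002, -0.153, 0.988, 0.001]
force: [-0.4, -1.7, 7.8]
width: 0.0129
finger_force: 42.3
```

carry_out([
  {"xyz":[0,0,-10],"twist":0,"grip":8},
  {"xyz":[0,0,-30],"twist":0,"grip":8},
  {"xyz":[0,0,-65],"twist":0,"grip":8},
  {"xyz":[0,0,-100],"twist":0,"grip":8},
  {"xyz":[0,0,-130],"twist":0,"grip":8},
])

```text
time: 11.05
eef_pos: [0.516, 0.2957, 0.2264]
orientation: [0.001, -0.153, 0.988, 0.0]
force: [-0.3, 0.7, -3.5]
width: 0.0131
finger_force: 40.9
```

```bash
python3 - <<'E'
from h import *
s=sense();q=s["orientation"];p=2*np.arctan2(q[2],q[1]);print(s["time"],s["eef_pos"],np.degrees(p),s["force"],s["width"])
c=cam("wrist"); np.savez("w7.npz",**c); cv2.imwrite("pics/w7.png",c["img"])
d=O+.03*X-s["eef_pos"][:2]; print(O+.03*X,d@[np.cos(p),np.sin(p)],d@[np.sin(p),-np.cos(p)])
E
```

```text
11.05 [0.5160104  0.29570746 0.22644678] 197.5937224657987 [-0.32632707  0.7474689  -3.48580524] 0.013074672520502626
[ 0.60507 -0.06226] 0.02330746568561698 -0.3681427427161784
```

View pics/w7.png

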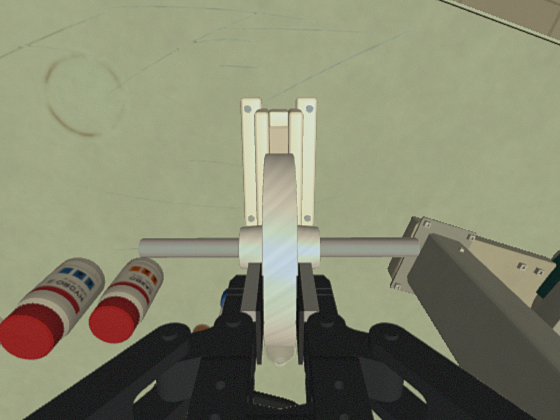

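The wheel is held, shaft from (140,247) to (418,247). I measure its axis relative to the TCP.

```bash
python3 - <<'E'
from h import *
c=dict(np.load("w7.npz")); e=np.array([.516,.2957,.2264]);p=np.radians(197.6)
P=cloud(c); xt=np.array([np.cos(p),np.sin(p)]);yt=np.array([np.sin(p),-np.cos(p)])
r=P[...,:2]-e[:2]; tx=r@xt;ty=r@yt
m=(c["depth"]>0)&(abs(ty)>.025)&(abs(ty)<.08)&(P[...,2]>.17)&(P[...,2]<.215)&(abs(tx)<.03); m[:225]=0;m[262:]=0
q=P[m]; print(m.sum(),"z top",np.percentile(q[:,2],[5,50,95]),"ty",ty[m].min(),ty[m].max())
for lo,hi in((-.07,-.03),(.03,.07)):
    k=m&(ty>lo)&(ty<hi); print("tx",tx[k].mean(),tx[k].min(),tx[k].max(),P[k][:,2].mean())
a=ray(c,139,247,.194);b=ray(c,419,247,.194);print(np.linalg.norm(a-b))
for w in(a,b): print((w[:2]-e[:2])@xt,(w[:2]-e[:2])@yt)
E
```

```text
3501 z top [0.192847   0.19685832 0.19849843] ty -0.07054564196348784 0.0712333322334506
tx 0.0029315999885479744 -0.0028485658044686353 0.0067104007125990345 0.19672977420764165
tx 0.0029425389530333213 -0.003425641345456513 0.006813978380847957 0.19608763055619377
0.1434557843228381
0.0016205919679706006 -0.07151361460180874
0.0016555840795729505 0.0719421654533454
```

carry_out([
  {"xyz":[1,-8,-25],"twist":0,"grip":8},
  {"xyz":[3,-30,-50],"twist":1,"grip":8},
  {"xyz":[5,-65,-70],"twist":2,"grip":8},
  {"xyz":[7,-105,-75],"twist":3,"grip":8},
  {"xyz":[9,-145,-75],"twist":3,"grip":8},
])

```text
time: 11.6
eef_pos: [0.5514, 0.1535, 0.3005]
orientation: [0.001, -0.127, 0.992, 0.0]
force: [0.7, -0.2, -3.6]
width: 0.0131
finger_force: 40.8
```

carry_out([
  {"xyz":[3,-40,0],"twist":0,"grip":8},
  {"xyz":[5,-80,0],"twist":0,"grip":8},
  {"xyz":[8,-120,0],"twist":0,"grip":8},
  {"xyz":[10,-155,0],"twist":0,"grip":8},
  {"xyz":[12,-180,10],"twist":0,"grip":8},
])

```text
time: 12.1
eef_pos: [0.5853, -0.0247, 0.2903]
orientation: [0.001, -0.126, 0.992, -0.0]
force: [-0.4, 1.0, -4.3]
width: 0.0132
finger_force: 40.8
```

```bash
cat > go.py <<'E'
from h import *
s=sense();q=s["orientation"];p=2*np.arctan2(q[2],q[1]);print(s["time"],s["eef_pos"],np.degrees(p),s["force"],s["width"])
d=np.array([.607,-.0618])-s["eef_pos"][:2]; print(d@[np.cos(p),np.sin(p)],d@[np.sin(p),-np.cos(p)])
E
python3 go.py
```

```text
12.1 [ 0.58532818 -0.0247379   0.29025573] 194.51504278340562 [-0.36291974  1.04912384 -4.29890404] 0.013187271982190083
-0.011691066887488345 -0.04131085090748088
```

carry_out([
  {"xyz":[-6,-20,10],"twist":0,"grip":8},
  {"xyz":[-12,-41,30],"twist":0,"grip":8},
  {"xyz":[-12,-41,55],"twist":0,"grip":8},
  {"xyz":[-12,-41,80],"twist":0,"grip":8},
  {"xyz":[-12,-41,90],"twist":0,"grip":8},
])

```text
time: 12.6
eef_pos: [0.6061, -0.0591, 0.1965]
orientation: [-0.002, -0.127, 0.992, 0.0]
force: [-0.3, -0.6, -3.8]
width: 0.0128
finger_force: 40.7
```

```bash
python3 go.py; python3 - <<'E'
from h import *
c=cam("wrist"); np.savez("w8.npz",**c); cv2.imwrite("pics/w8.png",c["img"])
P=cloud(c)
d=P[...,:2]-O; sx=d@X; sy=d@Y
for sg in(1,-1):
  m=(c["depth"]>0)&(P[...,2]>.08)&(P[...,2]<.115)&(sy*sg>.03)&(sy*sg<.085)&(sx>-.02)&(sx<.08)
  print(sg,m.sum(),[np.percentile(a[m],[1,10,50,90,99]).round(4) for a in(sx,sy,P[...,2])] if m.sum() else 0)
bub(c)
E
```

```text
12.6 [ 0.60611037 -0.05912679  0.19651497] 194.5772457445605 [-0.2523942  -0.63753113 -3.84546188] 0.012847704108500982
-0.0001881890791624397 -0.002811063434822767
1 1991 [array([-0.0029,  0.0035,  0.0209,  0.0484,  0.0543]), array([0.047 , 0.0477, 0.0534, 0.0646, 0.0694]), array([0.0809, 0.0857, 0.0918, 0.0989, 0.1001])]
-1 2053 [array([-0.0031,  0.0032,  0.0212,  0.0487,  0.0546]), array([-0.069 , -0.0641, -0.0526, -0.0472, -0.0465]), array([0.0807, 0.0853, 0.0919, 0.099 , 0.1002])]
cross bubble 0.25 -5.5 6.0 lines [-10.0, 10.0]
long bubble -0.25 -6.0 5.5 lines [-10.5, 10.0]
```

View pics/w8.png

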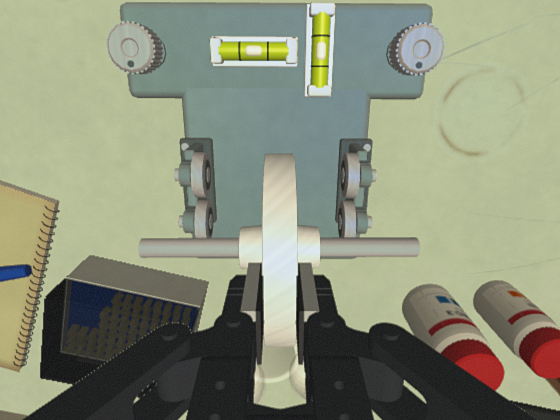

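Bubbles are still centred. The roller pairs at (200,195) and (352,195) lie symmetric about the rim (column 280), and their front edge at x = −3 mm in the stand matches the expected value. I lower in stages.

carry_out([
  {"xyz":[0,-2,15],"twist":0,"grip":8},
  {"xyz":[0,-2,35],"twist":0,"grip":8},
  {"xyz":[0,-2,50],"twist":0,"grip":8},
  {"xyz":[0,-2,55],"twist":0,"grip":8},
  {"xyz":[0,-2,55],"twist":0,"grip":8},
])

```text
time: 13.15
eef_pos: [0.6075, -0.061, 0.143]
orientation: [-0.0, -0.127, 0.992, 0.0]
force: [0.1, -0.3, -3.1]
width: 0.0131
finger_force: 40.7
```

```bash
python3 go.py
```

```text
13.15 [ 0.60745852 -0.06099261  0.14303103] 194.59714352896216 [ 0.06444452 -0.29623011 -3.13171658] 0.013086679654894445
0.0006472024189403824 -0.0006657734874650779
```

14 mm to go, slowly.

carry_out([
  {"xyz":[0,-1,3],"twist":0,"grip":8},
  {"xyz":[0,-1,6],"twist":0,"grip":8},
  {"xyz":[0,-1,9],"twist":0,"grip":8},
  {"xyz":[0,-1,11],"twist":0,"grip":8},
  {"xyz":[0,-1,11],"twist":0,"grip":8},
])

```text
time: 13.65
eef_pos: [0.6076, -0.062, 0.132]
orientation: [-0.0, -0.127, 0.992, 0.0]
force: [-0.1, 0.2, -3.8]
width: 0.0129
finger_force: 40.8
```

carry_out([
  {"xyz":[0,0,1],"twist":0,"grip":8},
  {"xyz":[0,0,1],"twist":0,"grip":8},
  {"xyz":[0,0,2],"twist":0,"grip":8},
  {"xyz":[0,0,2],"twist":0,"grip":8},
])

```text
time: 14.05
eef_pos: [0.6076, -0.062, 0.1302]
orientation: [-0.0, -0.127, 0.992, 0.0]
force: [-0.3, -0.2, -2.7]
width: 0.0129
finger_force: 40.9
```

carry_out([
  {"xyz":[0,0,0.5],"twist":0,"grip":8},
  {"xyz":[0,0,1],"twist":0,"grip":8},
  {"xyz":[0,0,1],"twist":0,"grip":8},
])

```text
time: 14.35
eef_pos: [0.6074, -0.0621, 0.1293]
orientation: [-0.001, -0.127, 0.992, -0.0]
force: [-4.6, -0.6, 0.5]
width: 0.0129
finger_force: 41.4
```

```bash
python3 go.py
```

```text
14.35 [ 0.60738947 -0.06209579  0.12930152] 194.59154539475395 [-4.55180446 -0.62763116  0.48870723] 0.012898999136012267
0.0003023909549706359 0.0003843631039782668
```

The shaft touches the rear rollers first (pushed to −x). I ease 1 mm that way and settle.

carry_out([
  {"xyz":[0.6,0,0],"twist":0,"grip":8},
  {"xyz":[1.2,0,0.5],"twist":0,"grip":8},
  {"xyz":[1.2,0,0.5],"twist":0,"grip":8},
])

```text
time: 14.65
eef_pos: [0.6066, -0.0623, 0.1288]
orientation: [0.0, -0.127, 0.992, -0.0]
force: [-1.4, -1.0, -2.1]
width: 0.0131
finger_force: 41.0
```

carry_out([
  {"xyz":[0,0,0.5],"twist":0,"grip":8},
  {"xyz":[0,0,0.5],"twist":0,"grip":8},
])

```text
time: 14.85
eef_pos: [0.6066, -0.0624, 0.1285]
orientation: [0.0, -0.127, 0.992, -0.0]
force: [-2.3, -0.9, 0.4]
width: 0.0129
finger_force: 41.5
```

carry_out([
  {"xyz":[0.5,0,0.3],"twist":0,"grip":14},
  {"xyz":[0.5,0,0.3],"twist":0,"grip":18},
  {"xyz":[0.5,0,0.3],"twist":0,"grip":30},
  {"xyz":[0.5,0,0.3],"twist":0,"grip":45},
  {"xyz":[0.5,0,0.3],"twist":0,"grip":45},
])

```text
time: 15.35
eef_pos: [0.6062, -0.0624, 0.128]
orientation: [0.0, -0.127, 0.992, 0.0]
force: [0.2, 0.4, -0.4]
width: 0.0453
finger_force: 0.0
```

carry_out([
  {"xyz":[0,0,-10],"twist":0,"grip":45},
  {"xyz":[0,0,-40],"twist":0,"grip":45},
  {"xyz":[0,0,-80],"twist":0,"grip":45},
  {"xyz":[0,0,-110],"twist":0,"grip":45},
  {"xyz":[0,0,-110],"twist":0,"grip":45},
])

```text
time: 15.85
eef_pos: [0.6074, -0.0626, 0.2436]
orientation: [0.004, -0.127, 0.992, -0.001]
force: [0.4, -0.8, -0.8]
width: 0.0448
finger_force: 0.0
```

```bash
python3 go.py; cat > chk.py <<'E'
from h import *
for i in range(60): c=cam("wrist")
print(sense()["time"]); bub(c)
P=cloud(c); d=P[...,:2]-O; sx=d@X; sy=d@Y; z=P[...,2]; k=c["depth"]>0
m=k&(z>.13)&(z<.155)&(abs(sy)<.03)&(abs(sx-.03)<.06); print("rim",m.sum(),sx[m].mean(),sy[m].min(),sy[m].max(),z[m].max())
for sg in(1,-1):
    m=k&(z>.085)&(z<.115)&(sy*sg>.025)&(sy*sg<.042)&(abs(sx-.03)<.02); print("shaft",m.sum(),sx[m].mean(),np.percentile(z[m],98),)
m=k&(z>.085)&(z<.115)&(abs(sx-.03)<.008)&(abs(sy)<.09); print("ends",sy[m].min(),sy[m].max())
# dark metal in upper half of wheel
for f in(c,cam("side"),cam("scene")):
    P=cloud(f); d=P[...,:2]-O; sx=d@X; sy=d@Y; z=P[...,2]; g=f["img"].max(2)
    m=(f["depth"]>0)&(abs(sy)<.014)&(np.hypot(sx-.03,z-.096)<.036)&(np.hypot(sx-.03,z-.096)>.015)&(g<75)
    print("dark",m.sum(),(sx[m].mean()-.03,z[m].mean()-.096) if m.sum() else 0)
cv2.imwrite("pics/w9.png",f["img"])
E
python3 chk.py
```

```text
15.85 [ 0.60740976 -0.06257146  0.24363204] 194.5996801098988 [ 0.43038002 -0.79521152 -0.77217689] 0.04481408718907061
0.00020207400410743092 0.0008498355027698713
18.85
cross bubble 0.25 -5.5 6.0 lines [-10.0, 10.0]
long bubble -0.25 -6.0 5.5 lines [-10.0, 10.0]
rim 1815 0.025392968959578568 -0.0072043308740753305 0.006801612572965338 0.14462876980941622
shaft 277 0.028645717566582816 0.10065752472649243
shaft 260 0.0283889251819282 0.10063496830439454
ends -0.07081055072535748 0.07076534762461231
dark 38 (np.float64(-0.014035119855374468), np.float64(-0.011830971742203183))
dark 0 0
dark 0 0
```

```bash
sed -i 's/range(60)/range(50)/' chk.py; python3 chk.py | tail -3; python3 - <<'E'
from h import *
for n in("wrist","scene","side"):
    a=cam(n)["img"].astype(int)
    for i in range(5): b=cam(n)["img"].astype(int)
    d=abs(a-b).max(2); print(n,(d>25).sum())
c=cam("scene"); P=cloud(c); d=P[...,:2]-O; sx=d@X; sy=d@Y; z=P[...,2]; r=np.hypot(sx-.03,z-.096); g=c["img"].mean(2)
m=(c["depth"]>0)&(abs(sy)<.016)&(r>.016)&(r<.034)
print(m.sum()); 
for a in range(-180,180,30):
    t=np.degrees(np.arctan2(z-.096,sx-.03)); k=m&(t>=a)&(t<a+30); print(a,k.sum(),g[k].mean().round() if k.sum() else 0, sy[k].max().round(4) if k.sum() else 0)
E
```

```text
dark 43 (np.float64(-0.01498370888741992), np.float64(-0.011795296035911965))
dark 0 0
dark 0 0
wrist 0
scene 3
side 0
211
-180 23 133.0 0.0118
-150 26 102.0 0.0144
-120 19 112.0 0.0148
-90 4 125.0 0.0121
-60 2 139.0 0.0118
-30 10 162.0 0.0078
0 18 161.0 0.0081
30 23 160.0 0.0091
60 21 159.0 0.009
90 23 160.0 0.0073
120 21 160.0 0.0091
150 21 159.0 0.0084
```

```bash
python3 -c "
from rig import order
print(order.hand_in())"
```

```text
the job is handed in; nothing more can be done
None
```

I handed the job in: both bubbles read within 0.3 mm of the middle, and the flywheel lies at rest on both roller pairs. Its counterweight reads as hanging down, though a bracket hid part of it from the cameras; the hand-in gave no verdict.

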